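# Uncover the pot under the extraction hood

## Task

Lift the loose lid off the pot on the hotplate by its knob, reaching in slantwise because the small extraction hood hangs right above it, and set it gently, knob up, in the middle of the round stand beside it: lower it until you feel the stand take it, and only then let go. Keep the lid level all the way, do not bump the hood, and leave the flask, the beaker and the dish where they are.

Things in the scene. Friction and masses are not known exactly. Their poses are not given: they have to be found in the camera images.
- bath: White square hotplate (200 x 200 mm, top at 45 mm) with a round open steel pot fixed on it (outer diameter 164 mm, inner 156 mm, rim 120 mm above the counter; two side loops reach 104 mm from the centre at height 97 mm). It does not move. Origin on the counter under the pot's centre, z up.
- lid: Loose steel lid, 0.24 to 0.46 kg: rim plate 178 mm across, 6 mm thick (dome to 12 mm); below it a solid disc 148 mm across, 10 mm deep, sits inside the pot with 4 mm play all round. Origin at the centre of the rim plate's underside, which rests on the pot rim (120 mm above the counter); z along its axis to the knob. Its lowest face is 10 mm below the origin.
- lid_knob (a point): Grasp point, the centre of the lid's black upright round knob (cylinder 32 mm across and 36 mm tall, reaching from 20 to 56 mm above the lid's origin, on a 20 mm stem). It lies on the lid's axis, 38 mm above the lid's origin. The lid hangs level from it.
- hood: White bell, 100 mm across, fixed over the pot, mouth 355 mm above the counter (197 mm above the knob's centre). A 26 mm pipe runs from its top at 475 mm height along the hood's +x axis (the pot's far side) and down 170 mm away to an 80 mm foot. Origin on the counter under the bell, z up. An upright gripper over the knob hits it; one leaning 35 to 45 degrees to the near side, left or right passes.
- stand: Round metal stand with a flat round top plate 160 mm across and 8 mm thick on a telescopic column. Origin on the counter under its centre, z up. The top of the plate is set somewhere between 50 and 100 mm above the counter; that height differs each time and is not measured. It is sprung: it gives about 1 mm per 3 N, up to 12 mm.
- flask: Bystander: amber jar, 60 mm across and 140 mm tall, behind the work. Origin at the centre of its underside.
- beaker: Bystander: steel beaker, 84 mm across and 100 mm tall, to the left. Origin at the centre of its underside.
- dish: Bystander: open yellow plastic dish, 200 x 110 x 40 mm, to the right. Origin at the centre of its underside.
Things that resemble listed ones, but are neither listed nor needed, are in the scene too. Leave any blue look-alike of the lid alone.

How it is judged:
By the outcome, as a careful person would: the job done as asked, in the order asked, and still so for the second after the job is handed in, with the robot touching nothing.
It also fails if it takes over 54 s, if anything falls off the work surface, if the arm or the gripper's body presses on something with over 40 N, if the wrist force passes 120 N, or if a joint passes its speed limit or range.

## Robot

A 6-joint arm with a two-finger parallel gripper is mounted at the origin on the work surface. World frame = base frame: x ahead of the robot, y to its left, z up, the work surface at z = 0. Lengths are in m, angles in rad, forces in N, time in s.
With the tool pointing down it reaches from about 0.375 to 0.975 m from the base axis. Payload 3.8 kg.
Tool frame: the origin (TCP) lies midway between the tips of the shut fingers; the grasp point (between the pads) lies 19 mm behind it; z points along the fingers, y is the line along which they close (so a half turn about z gives the same grasp; the last joint's range is limited). The gripper opens to 85 mm and grips with 20 to 120 N. Pads are 22 mm wide; open, the fingers measure 114 mm over their backs; the gripper's body (76 mm by 85 mm) begins 54 mm behind the grasp point. The pads swing forward as they close: fully open they stand 13 mm farther back than shut.
Start: joints at [-1.38, 0.264, 1.604, -0, 1.274, -0.037], TCP at [0.152, -0.658, 0.231] pointing down, gripper open.
Joint ranges: [-2.63, 2.63], [-0.94, 2.18], [0.31, 2.57], [-1.31, 4.45], [0, 2.66], [-2.55, 2.55]. Speed limits (rad/s): [2.57, 2.57, 3.14, 3.14, 3.14, 3.14].

## Interface

Orientations are given as a rotation vector (axis times angle).
In Python, from workcell import read_state, vision, ticket gives the robot as it stands. The module is installed in compiled form; this text tells all that it offers.
- The arm moves only by the tool jog_arm, never from a script. Its arguments are lists of equal length, an entry for each row: "turn": the turn, a rotation vector about the tool's x, y, z in rad, a list of three; "delta_pos": the shift along the tool's x, y, z in m, a list of three; "gripper": the finger opening in m, from 0 to 0.0854. In form: {"turn": [[rx, ry, rz], ...], "delta_pos": [[dx, dy, dz], ...], "gripper": [gripper, ...]}. A call has 1 to 20 rows; each row shifts and turns the commanded pose from where the row before left it, along the tool's axes as they then stand; what a row does not reach is not made up. A row lasts 1/12 s, in which the tool goes at most 41.7 mm and 7.16 degrees, less where a joint would pass 70% of its speed; a pose out of reach is approached as far as the arm can. A call with a gripper value outside its range is refused whole. The fingers move at their own pace and stop on an object; "grip_force" is the grip in N (left out, the last holds). Time passes only in rows, so rows that do not move let the fingers close. It gives the time, the measured TCP pose, the force, the opening and the grip force at its end, in the units of the state.
- read_state(): the state, without advancing time (a new reading comes with each control period).
- vision.read_camera(name): name is "scene" or "top" or "wrist"; returns the picture (420x560x3 uint8, red, green, blue); there is no depth.
- vision.calibration(name): a dict with "vfov" (degrees; the focal length in pixels is half the picture's height over the tangent of half this angle, whatever the lens; pixels are square), "cx", "cy" (the principal point, pixels), "R" (3x3) and "t" (3): a world point X has camera coordinates R X + t; the wrist camera has in their place "mount" (4x4, takes a point from camera to tool coordinates, whose origin is the TCP and whose axes are the flange's). Camera axes: x right, y down, z forward; pixel columns grow to the right and rows downward; lengths in m; the calibration is good to about 2 mm. A picture is of the moment at which its call begins: read the wrist's pose just before it. calibration takes no time and is no camera call.
- ticket.finish_job(): hands the job in; it is judged then, once.
The state is a dict: "time": time; "q": joint angles; "joint_vel": joint speeds; "joint_torque": joint torques, N m; "tool_pos": TCP position; "tcp_rot": TCP orientation; "wrist_force": force on the tool from outside, world axes, zero at the start; "torque": the same for the moment, N m; "width": opening from 0.0 (shut) to 1.0 (fully open); "grip_force": force on a finger pad.
Only numpy, scipy, OpenCV 4.12 (cv2) and the standard library are available. Lean on these libraries where they do the work, as an engineer would, in place of code of your own. Each camera call takes 0.05 s, during which the arm holds its last target. There are 200 camera calls.

## Working session

There is one attempt and no reset: what is moved stays moved. The work goes in short steps, Python scripts to look and compute and a tool call to move; the robot and the scene stay as the last step left them, time stands still between calls to the robot, and variables do not carry over. Pictures are saved under pics/ and viewed, at most 10 in all, crops included, and the job is handed in when it is done.

Besides the shell and the picture viewer there is one more tool, called after ">>>" in YAML: its name, and indented under it one key for each argument. jog_arm: Moves the arm, as the interface text tells. Its arguments: {"type":"object","properties":{"turn":{"type":"array","items":{"type":"array","items":{"type":"number"}}},"delta_pos":{"type":"array","items":{"type":"array","items":{"type":"number"}}},"gripper":{"type":"array","items":{"type":"number"}},"grip_force":{"type":"number"}},"required":["turn","delta_pos","gripper"]}

```bash
mkdir -p pics; python3 - <<'E'
from workcell import read_state, vision
import cv2,numpy as np
s=read_state();print(s)
a=[]
for n in("scene","top"):
    im=vision.read_camera(n);cv2.imwrite(f"pics/{n}0.png",im[...,::-1]);np.save(f"{n}0.npy",im);c=vision.calibration(n);print(n,c)
print(vision.calibration("wrist"))
E
```

```text
{'time': 0.0, 'q': array([-1.37991386e+00,  2.64740215e-01,  1.60535246e+00, -2.89345200e-05,
        1.27373510e+00, -3.69236921e-02]), 'joint_vel': array([-0.00155131,  0.00033933, -0.0003098 , -0.00015902, -0.00055003,
       -0.00177205]), 'joint_torque': array([ 6.75673509e-04, -5.15111840e+01, -3.67313397e+01,  1.92125990e-04,
        1.28903883e-02, -8.53238813e-07]), 'tool_pos': array([ 0.15227686, -0.65684777,  0.2299824 ]), 'tcp_rot': array([-3.11902182e+00, -3.56824028e-01,  3.13095936e-04]), 'wrist_force': array([ 0.55865823,  0.3794057 , -0.17829031]), 'torque': array([ 0.01376257, -0.01664887,  0.04640613]), 'grip_force': 0.0, 'width': 0.9953315432052652}
scene {'vfov': 57.71426603905032, 'cx': 278.38702773137675, 'cy': 216.50068402807275, 'R': array([[ 0.03884631,  0.99921455,  0.00782552],
       [ 0.57203574, -0.01581638, -0.82007619],
       [-0.81930829,  0.03633341, -0.57220084]]), 't': array([ 0.01092097, -0.20859946,  1.64738635])}
top {'vfov': 47.70088706208875, 'cx': 281.67986832803007, 'cy': 202.90298469475562, 'R': array([[-0.0140735 , -0.99984726,  0.01036337],
       [-0.98518573,  0.01209406, -0.17106375],
       [ 0.17091229, -0.01261731, -0.98520546]]), 't': array([-0.01371986,  0.58305029,  1.56273409])}
{'vfov': 65.3479749075771, 'cx': 277.302994441036, 'cy': 208.54754913234692, 'mount': array([[ 1.37905739e-03, -9.65288420e-01, -2.61182627e-01,
         6.50870053e-02],
       [ 9.99999039e-01,  1.29369075e-03,  4.98775017e-04,
        -5.87272574e-04],
       [-1.43572199e-04, -2.61183064e-01,  9.65289276e-01,
        -1.41748020e-01],
       [ 0.00000000e+00,  0.00000000e+00,  0.00000000e+00,
         1.00000000e+00]])}
```

View pics/scene0.png

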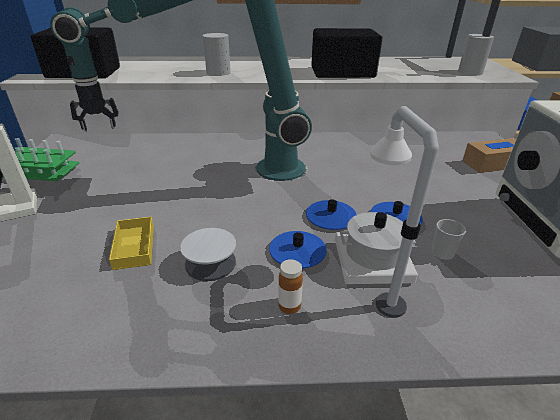

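View pics/top0.png

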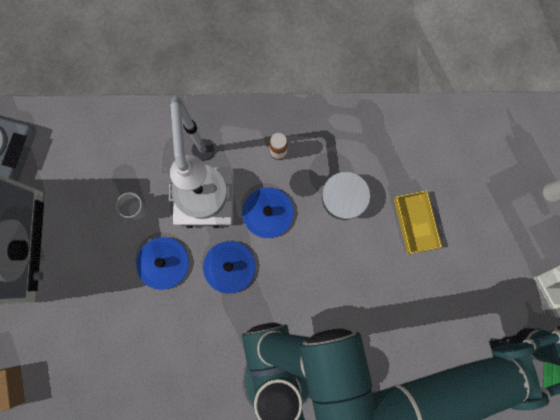

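Lid look-alikes: blue lids at scene (298,247), (330,213) and (397,212), which are top (267,212), (230,266) and (162,262). The steel lid on the pot under the hood is at scene (381,235), knob (381,218), and top (200,192). I choose the steel one. The stand is at scene (209,247) and top (346,195). Next I measure, with a close crop to check the choice.

```bash
cat > h.py <<'E'
import numpy as np,cv2
from workcell import read_state,vision
from scipy.spatial.transform import Rotation as Ro
def cam(n,st=None):
    c=vision.calibration(n);f=210/np.tan(np.radians(c["vfov"])/2)
    if "R" in c: R=np.array(c["R"]).T;o=-R@c["t"]
    else:
        T=np.array(c["mount"]);Q=Ro.from_rotvec(st["tcp_rot"]).as_matrix()
        R=Q@T[:3,:3];o=Q@T[:3,3]+st["tool_pos"]
    return f,c["cx"],c["cy"],R,o
def ray(C,u,v):
    f,cx,cy,R,o=C;d=R@np.array([(u-cx)/f,(v-cy)/f,1]);return o,d/np.linalg.norm(d)
def plane(C,p,z):
    o,d=ray(C,*p);return o+d*(z-o[2])/d[2]
def tri(C1,p1,C2,p2):
    o1,d1=ray(C1,*p1);o2,d2=ray(C2,*p2)
    s=np.linalg.lstsq(np.c_[d1,-d2],o2-o1,rcond=None)[0]
    a=o1+s[0]*d1;b=o2+s[1]*d2;return (a+b)/2,np.linalg.norm(a-b)
def proj(C,X):
    f,cx,cy,R,o=C;p=R.T@(np.array(X)-o);return f*p[0]/p[2]+cx,f*p[1]/p[2]+cy
E
python3 - <<'E'
from h import *
S=np.load("scene0.npy");T=np.load("top0.npy");cs,ct=cam("scene"),cam("top")
def comps(im,m,box,nm):
    x0,y0,x1,y1=box;M=np.zeros(m.shape,np.uint8);M[y0:y1,x0:x1]=m[y0:y1,x0:x1]
    n,l,st,ce=cv2.connectedComponentsWithStats(M)
    for i in range(1,n):
        if st[i,4]>15:print(nm,st[i],ce[i].round(1))
dark=lambda im:im.max(2)<40
comps(S,dark(S),(360,190,420,240),"S dark");comps(T,dark(T),(150,140,250,240),"T dark")
# stand plate
hs=[cv2.cvtColor(i,cv2.COLOR_RGB2HSV) for i in(S,T)]
g=lambda h:((h[...,1]<45)&(h[...,2]>135))
comps(S,g(hs[0]),(170,220,250,285),"S stand");comps(T,g(hs[1]),(310,160,380,230),"T stand")
for n,im,h,b in(("S",S,hs[0],(170,220,250,285)),("T",T,hs[1],(310,160,380,230))):
    x0,y0,x1,y1=b;m=g(h)[y0:y1,x0:x1].astype(np.uint8)
    c=max(cv2.findContours(m,0,1)[0],key=cv2.contourArea);e=cv2.fitEllipse(cv2.convexHull(c));print(n,(e[0][0]+x0,e[0][1]+y0),e[1:])
a=cv2.resize(S[95:325,310:470],None,fx=2.4,fy=2.4,interpolation=2);b=cv2.resize(T[80:280,120:280],None,fx=2.4,fy=2.4,interpolation=2)
o=np.zeros((552,768,3),np.uint8);o[:a.shape[0],:a.shape[1]]=a;o[:b.shape[0],384:384+b.shape[1]]=b
cv2.imwrite("pics/crop1.png",o[...,::-1])
for z in(0,.1):print(plane(ct,(200,192),z),plane(ct,(346,195),z))
E
```

```text
S dark [393 201  10  13  96] [397.4 207.2]
S dark [374 213  12  15 146] [379.8 220. ]
S dark [401 220  19  20 220] [409.6 231.3]
T dark [207 145   7   7  37] [209.7 148.1]
T dark [195 187   7   6  29] [198.6 190. ]
S stand [ 170  220   80   49 2631] [211.9 240.8]
T stand [ 323  172   47   46 1704] [345.8 194.6]
S (222.76444244384766, 241.13927459716797) ((51.456905364990234, 121.20066833496094), 95.31920623779297)
T (345.7324676513672, 194.56387329101562) ((45.800941467285156, 47.05426788330078), 118.15410614013672)
[0.63391711 0.26418012 0.        ] [ 0.61698928 -0.24875602  0.        ]
[0.61398488 0.24800247 0.1       ] [ 0.59808956 -0.23364745  0.1       ]
```

View pics/crop1.png

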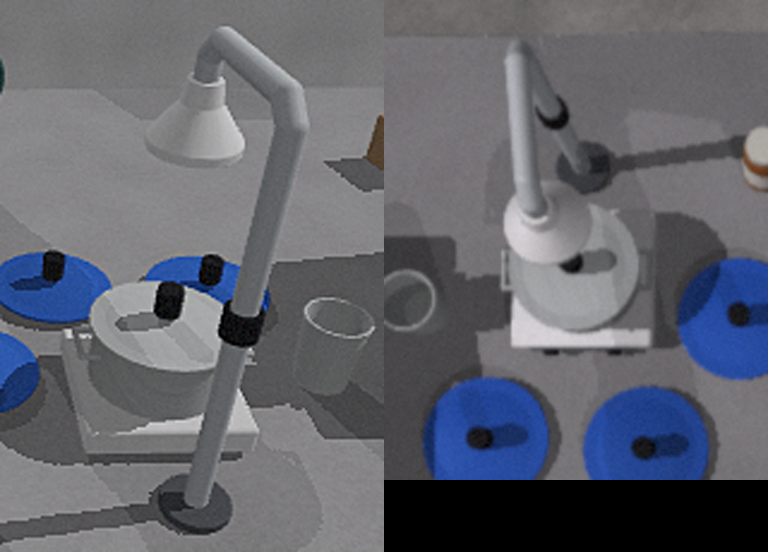

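The crop shows the steel lid with its black knob on the pot, at scene (380,219) and under the bell at top (198,189). The blue lids lie on the counter nearby. The pipe goes to the far side.

```bash
python3 - <<'E'
from h import *
S=np.load("scene0.npy");T=np.load("top0.npy");cs,ct=cam("scene"),cam("top")
k=plane(cs,(379.8,219.7),.158);print("knob scene",k,"-> top px",proj(ct,k), "top px of knob top",proj(ct,k+[0,0,.018]))
print("tri knob",tri(cs,(379.8,219.7),ct,(198,188.5)))
for t in(170,185,200):
    x0,y0,x1,y1=175,222,243,285;h=cv2.cvtColor(S,cv2.COLOR_RGB2GRAY)[y0:y1,x0:x1]
    c=max(cv2.findContours((h>t).astype(np.uint8),0,1)[0],key=cv2.contourArea);e=cv2.fitEllipse(cv2.convexHull(c));p=(e[0][0]+x0,e[0][1]+y0)
    print(t,p,e[1:],cv2.boundingRect(c),tri(cs,p,ct,(345.9,194.6)))
# pixel scale: 160 mm in top at heights
for z in(.05,.075,.1):
    P=plane(ct,(345.9,194.6),z);print(z,P,np.array(proj(ct,P+[0,.08,0]))-proj(ct,P-[0,.08,0]))
print("foot",tri(cs,(391,305),ct,(203.5,150)))
print("bell mouth",tri(cs,(310+195/2.4,95+138/2.4),ct,(120+163/2.4,80+228/2.4)))
# blue lids/dish/flask on top view
print("blue",[plane(ct,p,.012).round(3) for p in((267,212),(230,266),(162,262))])
print("dish",plane(ct,(417,222),.03),"flask",plane(ct,(279,146),.1),"beaker",plane(ct,(129,205),.1))
print("pot box",[plane(ct,(120+x/2.4-160,80+y/2.4),.045).round(3) for x,y in((512,345),(650,345))])
E
```

```text
knob scene [0.61360909 0.24713917 0.158     ] -> top px (np.float64(197.36638361938873), np.float64(188.57647050779653)) top px of knob top (np.float64(196.42306021841497), np.float64(187.42519474201876))
tri knob (array([0.61402015, 0.24601717, 0.15824835]), np.float64(0.0018682351807660417))
170 (207.86664581298828, 244.65767097473145) ((33.57338333129883, 55.275508880615234), 82.45223236083984) (6, 6, 55, 34) (array([ 0.60469023, -0.23826013,  0.07270107]), np.float64(0.0015333126050463598))Traceback (most recent call last):
  File "<stdin>", line 7, in <module>
cv2.error: OpenCV(4.12.0) /io/opencv/modules/imgproc/src/shapedescr.cpp:361: error: (-201:Incorrect size of input array) There should be at least 5 points to fit the ellipse in function 'fitEllipseNoDirect'
```

>>> jog_arm:
  turn:
    - [0,0,-0.0982]
    - [0,0,-0.0982]
    - [0,0,-0.0982]
    - [0,0,-0.0982]
    - [0,0,-0.0982]
    - [0,0,-0.0982]
    - [0,0,-0.0982]
    - [0,0,-0.0982]
    - [0,0,-0.0982]
    - [0,0,-0.0982]
    - [0,0,-0.0982]
    - [0,0,-0.0982]
    - [0,0,-0.0982]
    - [0,0,-0.0982]
    - [0,0,-0.0982]
    - [0,0,-0.0982]
  delta_pos:
    - [0,0,-0.005]
    - [0,0,-0.005]
    - [0,0,-0.005]
    - [0,0,-0.005]
    - [0,0,-0.005]
    - [0,0,-0.005]
    - [0,0,-0.005]
    - [0,0,-0.005]
    - [0,0,-0.005]
    - [0,0,-0.005]
    - [0,0,-0.005]
    - [0,0,-0.005]
    - [0,0,-0.005]
    - [0,0,-0.005]
    - [0,0,-0.005]
    - [0,0,-0.005]
  gripper: [0.085,0.085,0.085,0.085,0.085,0.085,0.085,0.085,0.085,0.085,0.085,0.085,0.085,0.085,0.085,0.085]

```text
time: 1.43
tool_pos: [0.1524, -0.6572, 0.3107]
tcp_rot: [-1.947, -2.464, -0.001]
wrist_force: [-0.0, 0.1, -1.4]
width: 0.996
grip_force: 0.0
```

```bash
cat >> h.py <<'E'
from scipy.linalg import fractional_matrix_power as fmp
def frame(bear,lean):
    o=np.array([np.cos(bear),np.sin(bear),0]);u=np.array([0,0,1.])
    z=o*np.sin(lean)-u*np.cos(lean);x=-o*np.cos(lean)-u*np.sin(lean)
    return np.c_[x,np.cross(z,x),z]
def rows(R,p,s,step=.03,ang=.1):
    A=np.eye(4);A[:3,:3]=Ro.from_rotvec(s["tcp_rot"]).as_matrix();A[:3,3]=s["tool_pos"]
    B=np.eye(4);B[:3,:3]=R;B[:3,3]=p
    T=np.linalg.inv(A)@B;n=max(1,int(np.ceil(max(np.linalg.norm(T[:3,3])/step,np.linalg.norm(Ro.from_matrix(T[:3,:3]).as_rotvec())/ang))))
    while 1:
        D=fmp(T,1/n).real
        if np.linalg.norm(D[:3,3])<=step*1.01:break
        n+=1
    print("rows",n,"turn",Ro.from_matrix(D[:3,:3]).as_rotvec().round(4),"shift",D[:3,3].round(4))
    M=A.copy()
    for i in range(n):
        M=M@D
        if i%max(1,n//6)==0 or i==n-1:print("  via",M[:3,3].round(3))
E
python3 - <<'E'
from h import *
s=read_state();print(s["time"],s["q"],s["tool_pos"],Ro.from_rotvec(s["tcp_rot"]).as_matrix().round(3))
b=np.radians(18)
rows(frame(b,0),[.43*np.cos(b),.43*np.sin(b),.33],s,.035)
rows(frame(b,.7),[.43*np.cos(b),.43*np.sin(b),.33],s,.035)
E
```

```text
1.4333 [-1.37988293e+00  2.28519598e-01  1.50318389e+00  1.30487351e-06
  1.41129080e+00 -1.61298797e+00] [ 0.15237393 -0.65718712  0.31069487] [[-0.231  0.973 -0.   ]
 [ 0.973  0.231  0.001]
 [ 0.001  0.    -1.   ]]
rows 27 turn [ 0.     -0.     -0.0612] shift [ 0.0078  0.0337 -0.0007]
  via [ 0.183 -0.642  0.311]
  via [ 0.296 -0.562  0.314]
  via [ 0.386 -0.458  0.317]
  via [ 0.448 -0.335  0.32 ]
  via [ 0.479 -0.2    0.323]
  via [ 0.475 -0.062  0.326]
  via [0.439 0.071 0.329]
  via [0.409 0.133 0.33 ]
rows 27 turn [-0.0213 -0.0197 -0.0584] shift [ 0.0084  0.0334 -0.    ]
  via [ 0.183 -0.641  0.311]
  via [ 0.294 -0.561  0.316]
  via [ 0.383 -0.456  0.325]
  via [ 0.444 -0.334  0.336]
  via [ 0.473 -0.2    0.344]
  via [ 0.471 -0.062  0.346]
  via [0.437 0.071 0.338]
  via [0.409 0.133 0.33 ]
```

>>> jog_arm:
  turn:
    - [-0.0213,-0.0197,-0.0584]
    - [-0.0213,-0.0197,-0.0584]
    - [-0.0213,-0.0197,-0.0584]
    - [-0.0213,-0.0197,-0.0584]
    - [-0.0213,-0.0197,-0.0584]
    - [-0.0213,-0.0197,-0.0584]
    - [-0.0213,-0.0197,-0.0584]
    - [-0.0213,-0.0197,-0.0584]
    - [-0.0213,-0.0197,-0.0584]
    - [-0.0213,-0.0197,-0.0584]
    - [-0.0213,-0.0197,-0.0584]
    - [-0.0213,-0.0197,-0.0584]
    - [-0.0213,-0.0197,-0.0584]
    - [-0.0213,-0.0197,-0.0584]
  delta_pos:
    - [0.0084,0.0334,0]
    - [0.0084,0.0334,0]
    - [0.0084,0.0334,0]
    - [0.0084,0.0334,0]
    - [0.0084,0.0334,0]
    - [0.0084,0.0334,0]
    - [0.0084,0.0334,0]
    - [0.0084,0.0334,0]
    - [0.0084,0.0334,0]
    - [0.0084,0.0334,0]
    - [0.0084,0.0334,0]
    - [0.0084,0.0334,0]
    - [0.0084,0.0334,0]
    - [0.0084,0.0334,0]
  gripper: [0.085,0.085,0.085,0.085,0.085,0.085,0.085,0.085,0.085,0.085,0.085,0.085,0.085,0.085]

```text
time: 2.6
tool_pos: [0.4567, -0.3009, 0.3381]
tcp_rot: [0.695, 2.66, 0.085]
wrist_force: [0.4, -1.2, 0.2]
width: 0.997
grip_force: 0.0
```

>>> jog_arm:
  turn:
    - [-0.0213,-0.0197,-0.0584]
    - [-0.0213,-0.0197,-0.0584]
    - [-0.0213,-0.0197,-0.0584]
    - [-0.0213,-0.0197,-0.0584]
    - [-0.0213,-0.0197,-0.0584]
    - [-0.0213,-0.0197,-0.0584]
    - [-0.0213,-0.0197,-0.0584]
    - [-0.0213,-0.0197,-0.0584]
    - [-0.0213,-0.0197,-0.0584]
    - [-0.0213,-0.0197,-0.0584]
    - [-0.0213,-0.0197,-0.0584]
    - [-0.0213,-0.0197,-0.0584]
    - [-0.0213,-0.0197,-0.0584]
  delta_pos:
    - [0.0084,0.0334,0]
    - [0.0084,0.0334,0]
    - [0.0084,0.0334,0]
    - [0.0084,0.0334,0]
    - [0.0084,0.0334,0]
    - [0.0084,0.0334,0]
    - [0.0084,0.0334,0]
    - [0.0084,0.0334,0]
    - [0.0084,0.0334,0]
    - [0.0084,0.0334,0]
    - [0.0084,0.0334,0]
    - [0.0084,0.0334,0]
    - [0.0084,0.0334,0]
  gripper: [0.085,0.085,0.085,0.085,0.085,0.085,0.085,0.085,0.085,0.085,0.085,0.085,0.085]

```text
time: 3.68
tool_pos: [0.4131, 0.1325, 0.329]
tcp_rot: [-0.379, 2.415, 0.137]
wrist_force: [0.1, 0.9, -0.3]
width: 0.997
grip_force: 0.0
```

```bash
python3 - <<'E'
from h import *
s=read_state();print(s["time"],s["q"],s["tool_pos"],Ro.from_rotvec(s["tcp_rot"]).as_matrix().round(3))
k=np.array([.614,.246,.158]);b=np.arctan2(k[1],k[0]);F=frame(b,.7)
rows(F,k-.10*F[:,2],s,.035)
E
```

```text
3.6833 [ 0.1929854  -0.77386998  2.38365749  0.10068389  0.83594536 -1.72917718] [0.41307026 0.13251207 0.32896274] [[-0.727 -0.305  0.615]
 [-0.234  0.952  0.196]
 [-0.646 -0.001 -0.764]]
rows 6 turn [-0.0078  0.0003 -0.0089] shift [-0.0106  0.0062  0.0295]
  via [0.437 0.147 0.313]
  via [0.461 0.161 0.297]
  via [0.484 0.176 0.282]
  via [0.508 0.191 0.266]
  via [0.531 0.206 0.25 ]
  via [0.554 0.222 0.234]
```

>>> jog_arm:
  turn:
    - [-0.0078,0,-0.0089]
    - [-0.0078,0,-0.0089]
    - [-0.0078,0,-0.0089]
    - [-0.0078,0,-0.0089]
    - [-0.0078,0,-0.0089]
    - [-0.0078,0,-0.0089]
    - [0,0,0]
    - [0,0,0]
  delta_pos:
    - [-0.0106,0.0062,0.0295]
    - [-0.0106,0.0062,0.0295]
    - [-0.0106,0.0062,0.0295]
    - [-0.0106,0.0062,0.0295]
    - [-0.0106,0.0062,0.0295]
    - [-0.0106,0.0062,0.0295]
    - [0,0,0]
    - [0,0,0]
  gripper: [0.085,0.085,0.085,0.085,0.085,0.085,0.085,0.085]

```text
time: 4.35
tool_pos: [0.5543, 0.2207, 0.2311]
tcp_rot: [-0.464, 2.411, 0.169]
wrist_force: [-0.2, -0.2, -0.5]
width: 0.99
grip_force: 0.0
```

```bash
python3 - <<'E'
from h import *
s=read_state();print(s["time"],s["q"],s["tool_pos"],s["wrist_force"],Ro.from_rotvec(s["tcp_rot"]).as_matrix().round(3))
W=vision.read_camera("wrist");np.save("w1.npy",W);cv2.imwrite("pics/w1.png",W[...,::-1])
C=cam("wrist",s);print("expected knob px",proj(C,[.614,.246,.158]))
E
```

```text
4.35 [ 0.31076561 -0.26891076  2.28850374  0.1080055   0.43195862 -1.72174661] [0.55427344 0.22065044 0.23108505] [-0.15181231 -0.23137724 -0.45303214] [[-0.714 -0.371  0.593]
 [-0.285  0.929  0.238]
 [-0.639  0.001 -0.769]]
expected knob px (np.float64(277.71331031861615), np.float64(215.31005753272623))
```

View pics/w1.png

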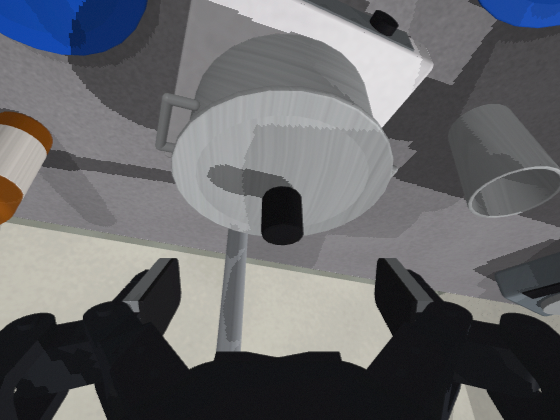

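The wrist view, which is upside down, shows the knob at (282,215) between the open fingers, with the steel lid below. That is 4 px from where it was expected.

```bash
python3 - <<'E'
from h import *
s=read_state();C=cam("wrist",s);W=np.load("w1.npy")
m=(W.max(2)<45).astype(np.uint8);m[:170]=0;m[252:]=0;m[:,:240]=0;m[:,330:]=0
n,l,st,ce=cv2.connectedComponentsWithStats(m);i=1+np.argmax(st[1:,4]);print(st[i],ce[i])
x,y,w,h,_=st[i];p=(x+w/2-.5,y+h/2-.5)
k=plane(C,p,.158);print("knob wrist",k, plane(C,ce[i],.158))
k=(k+[.6137,.2468,.158])/2;k[2]=.158;print(k)
b=np.arctan2(k[1],k[0]);F=frame(b,.7)
rows(F,k+.019*F[:,2]+[0,0,.002],s,.02)
E
```

```text
[ 261  186   42   59 2110] [281.39052133 215.82606635]
knob wrist [0.61574623 0.24955489 0.158     ] [0.61684405 0.24991629 0.158     ]
[0.61472312 0.24817745 0.158     ]
rows 6 turn [-0.0003 -0.0006 -0.0006] shift [-0.0007  0.0005  0.0196]
  via [0.566 0.226 0.218]
  via [0.578 0.231 0.204]
  via [0.59  0.237 0.189]
  via [0.602 0.242 0.175]
  via [0.614 0.247 0.16 ]
  via [0.626 0.253 0.145]
```

>>> jog_arm:
  turn:
    - [0,0,0]
    - [0,0,0]
    - [0,0,0]
    - [0,0,0]
    - [0,0,0]
    - [0,0,0]
    - [0,0,0]
    - [0,0,0]
    - [0,0,0]
    - [0,0,0]
  delta_pos:
    - [-0.0006,0.0006,0.0147]
    - [-0.0006,0.0006,0.0147]
    - [-0.0006,0.0006,0.0147]
    - [-0.0006,0.0006,0.0147]
    - [-0.0006,0.0006,0.0147]
    - [-0.0006,0.0006,0.0147]
    - [-0.0006,0.0006,0.0147]
    - [-0.0006,0.0006,0.0147]
    - [0,0,0]
    - [0,0,0]
  gripper: [0.085,0.085,0.085,0.085,0.085,0.085,0.085,0.085,0.085,0.085]

```text
time: 5.23
tool_pos: [0.6268, 0.2541, 0.1491]
tcp_rot: [-0.461, 2.404, 0.169]
wrist_force: [-0.1, 0.1, -0.4]
width: 0.994
grip_force: 0.0
```

```bash
python3 - <<'E'
from h import *
s=read_state();print(s["time"],s["q"],s["tool_pos"],s["wrist_force"],s["torque"],s["joint_torque"])
W=vision.read_camera("wrist");np.save("w2.npy",W);cv2.imwrite("pics/w2.png",W[...,::-1])
R=Ro.from_rotvec(s["tcp_rot"]).as_matrix();print(R.round(3),"knob in tool",R.T@(np.array([.6155,.249,.158])-s["tool_pos"]))
E
```

```text
5.2333 [ 0.33256516  0.01074706  2.22158117  0.1460378   0.2109465  -1.74891672] [0.6268308  0.25405512 0.14913365] [-0.1375634   0.13964487 -0.43253803] [-0.12502485  0.28632617  0.04174421] [ 3.95497002e-03 -3.34612441e+01 -3.37095559e+01  1.42881512e-01
 -3.42044413e+00 -1.23231456e-02]
[[-0.71  -0.37   0.599]
 [-0.283  0.929  0.239]
 [-0.645  0.001 -0.764]] knob in tool [ 0.00375434 -0.00049708 -0.01477198]
```

View pics/w2.png

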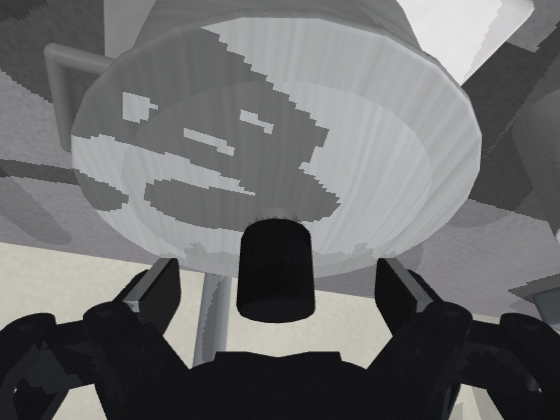

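The knob is centred between the pads at (277,270), and the pads sit slightly high. I go about 5 mm deeper and close.

>>> jog_arm:
  turn:
    - [0,0,0]
    - [0,0,0]
    - [0,0,0]
    - [0,0,0]
    - [0,0,0]
    - [0,0,0]
    - [0,0,0]
    - [0,0,0]
    - [0,0,0]
    - [0,0,0]
    - [0,0,0]
    - [0,0,0]
    - [0,0,0]
    - [0,0,0]
  delta_pos:
    - [0.001,0,0.0025]
    - [0.001,0,0.0025]
    - [0,0,0]
    - [0,0,0]
    - [0,0,0]
    - [0,0,0]
    - [0,0,0]
    - [0,0,0]
    - [0,0,0]
    - [0,0,0]
    - [0,0,0]
    - [0,0,0]
    - [0,0,0]
    - [0,0,0]
  gripper: [0.085,0.085,0.085,0.07,0.055,0.045,0.038,0.034,0.03,0.025,0.02,0.02,0.02,0.02]
  grip_force: 60

```text
time: 6.45
tool_pos: [0.6288, 0.2551, 0.1432]
tcp_rot: [-0.462, 2.404, 0.169]
wrist_force: [-1.2, -2.0, 3.5]
width: 0.364
grip_force: 59.0
```

```bash
python3 - <<'E'
from h import *
s=read_state();print(s["time"],s["tool_pos"],s["wrist_force"],s["torque"],s["width"]*85.4,s["grip_force"])
R=Ro.from_rotvec(s["tcp_rot"]).as_matrix();print("up in tool",R.T@[0,0,1])
E
```

```text
6.45 [0.62880457 0.25507606 0.14317846] [-1.21386825 -2.03943382  3.53698113] [-0.33851824  0.20332846 -0.09260661] 31.071331596855625 58.986918926239014
up in tool [-6.44667045e-01  4.24783974e-04 -7.64463355e-01]
```

>>> jog_arm:
  turn:
    - [0,0,0]
    - [0,0,0]
    - [0,0,0]
    - [0,0,0]
    - [0,0,0]
    - [0,0,0]
    - [0,0,0]
    - [0,0,0]
    - [0,0,0]
    - [0,0,0]
    - [0,0,0]
    - [0,0,0]
  delta_pos:
    - [-0.0013,0,-0.0015]
    - [-0.0013,0,-0.0015]
    - [-0.0026,0,-0.0031]
    - [-0.0026,0,-0.0031]
    - [-0.0026,0,-0.0031]
    - [-0.0026,0,-0.0031]
    - [-0.0026,0,-0.0031]
    - [-0.0026,0,-0.0031]
    - [-0.0026,0,-0.0031]
    - [-0.0026,0,-0.0031]
    - [-0.0026,0,-0.0031]
    - [0,0,0]
  gripper: [0.02,0.02,0.02,0.02,0.02,0.02,0.02,0.02,0.02,0.02,0.02,0.02]

```text
time: 7.45
tool_pos: [0.6294, 0.2553, 0.185]
tcp_rot: [-0.461, 2.402, 0.17]
wrist_force: [0.5, 0.8, -3.0]
width: 0.361
grip_force: 59.4
```

```bash
python3 - <<'E'
from h import *
s=read_state();print(s["time"],s["q"],s["tool_pos"],s["wrist_force"],s["torque"],s["width"]*85.4)
S=vision.read_camera("scene");W=vision.read_camera("wrist")
a=cv2.resize(S[130:330,290:470],None,fx=2,fy=2,interpolation=2);b=cv2.resize(W,None,fx=.75,fy=.75)
o=np.zeros((420,790,3),np.uint8);o[:400,:360]=a;o[:315,365:785]=b;cv2.imwrite("pics/lift.png",o[...,::-1])
E
```

```text
7.45 [ 0.33314548 -0.03493798  2.18919588  0.10704584  0.28682004 -1.70859675] [0.62943955 0.25528294 0.18504004] [ 0.53994429  0.75950418 -2.96962225] [-0.20078521  0.53797689 -0.00065402] 30.817973166839423
```

View pics/lift.png

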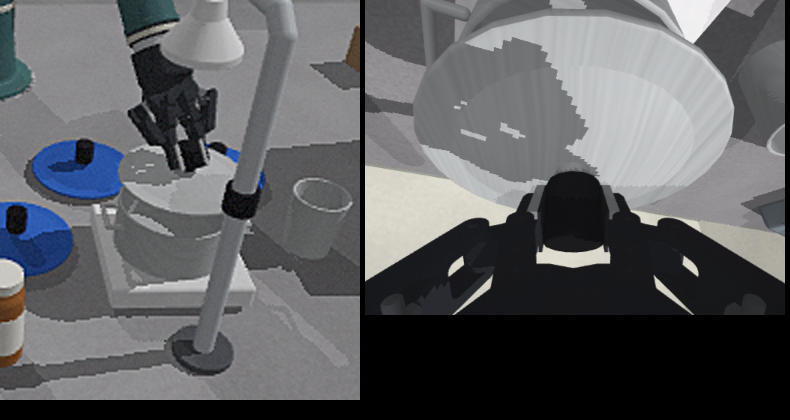

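The scene crop shows the lid off the pot, level in the jaws and clear of the hood at about (180,160) in the crop. The wrist load is about 3 N. Next I carry it over.

```bash
cat >> h.py <<'E'
def pose(s): return Ro.from_rotvec(s["tcp_rot"]).as_matrix(),np.array(s["tool_pos"])
E
python3 - <<'E'
from h import *
s=read_state();R,p=pose(s)
ko=R.T@(np.array([.6155,.249,.158])-[.6288,.2551,.1432]);ko[1]=0;print("ko",ko)
yaw=np.arctan2(R[1,2],R[0,2]);lean=np.arccos(-R[2,2]);print(np.degrees(yaw),lean)
b=np.arctan2(-.238,.604)
F0=frame(yaw,.7);F1=frame(b,.7)
def at(F,bear,r,z):
    return np.array([r*np.cos(bear),r*np.sin(bear),z])-F@ko
w1=at(F0,yaw,.53,.205);w2=at(F1,b,.55,.24);w3=at(F1,b,np.hypot(.604,.238),.22)
def st(F,p): return dict(tcp_rot=Ro.from_matrix(F).as_rotvec(),tool_pos=p)
rows(F0,w1,s,.02);rows(F1,w2,st(F0,w1),.025,.06);rows(F1,w3,st(F1,w2),.02)
E
```

```text
ko [ 0.00162531  0.         -0.02073557]
21.779553192053626 0.7008234772388767
rows 7 turn [ 0.      0.0001 -0.0001] shift [ 0.014  -0.0005 -0.013 ]
  via [0.611 0.248 0.185]
  via [0.594 0.24  0.186]
  via [0.576 0.232 0.187]
  via [0.558 0.225 0.187]
  via [0.541 0.217 0.188]
  via [0.523 0.21  0.189]
  via [0.506 0.202 0.19 ]
rows 17 turn [0.0286 0.     0.034 ] shift [-0.0018 -0.0247 -0.0012]
  via [0.515 0.179 0.192]
  via [0.532 0.133 0.196]
  via [0.544 0.085 0.2  ]
  via [0.552 0.036 0.205]
  via [ 0.555 -0.013  0.209]
  via [ 0.554 -0.062  0.213]
  via [ 0.549 -0.111  0.217]
  via [ 0.539 -0.16   0.221]
  via [ 0.525 -0.207  0.225]
rows 6 turn [-0.  0.  0.] shift [-0.0105 -0.      0.0132]
  via [ 0.541 -0.213  0.222]
  via [ 0.556 -0.219  0.219]
  via [ 0.571 -0.225  0.215]
  via [ 0.587 -0.231  0.212]
  via [ 0.602 -0.237  0.209]
  via [ 0.618 -0.243  0.205]
```

>>> jog_arm:
  turn:
    - [0,0,0]
    - [0,0,0]
    - [0,0,0]
    - [0,0,0]
    - [0,0,0]
    - [0,0,0]
    - [0,0,0]
    - [0,0,0]
  delta_pos:
    - [0.007,-0.0002,-0.0065]
    - [0.014,-0.0005,-0.013]
    - [0.014,-0.0005,-0.013]
    - [0.014,-0.0005,-0.013]
    - [0.014,-0.0005,-0.013]
    - [0.014,-0.0005,-0.013]
    - [0.014,-0.0005,-0.013]
    - [0.007,-0.0002,-0.0065]
  gripper: [0.02,0.02,0.02,0.02,0.02,0.02,0.02,0.02]

```text
time: 8.22
tool_pos: [0.5028, 0.2014, 0.1879]
tcp_rot: [-0.462, 2.408, 0.169]
wrist_force: [-0.3, 0.6, -3.5]
width: 0.36
grip_force: 59.6
```

>>> jog_arm:
  turn:
    - [0.0143,0,0.017]
    - [0.0286,0,0.034]
    - [0.0286,0,0.034]
    - [0.0286,0,0.034]
    - [0.0286,0,0.034]
    - [0.0286,0,0.034]
    - [0.0286,0,0.034]
    - [0.0286,0,0.034]
    - [0.0286,0,0.034]
    - [0.0286,0,0.034]
    - [0.0286,0,0.034]
    - [0.0286,0,0.034]
    - [0.0286,0,0.034]
    - [0.0286,0,0.034]
    - [0.0286,0,0.034]
    - [0.0286,0,0.034]
    - [0.0286,0,0.034]
    - [0.0143,0,0.017]
    - [0,0,0]
  delta_pos:
    - [-0.0009,-0.0124,-0.0006]
    - [-0.0018,-0.0247,-0.0012]
    - [-0.0018,-0.0247,-0.0012]
    - [-0.0018,-0.0247,-0.0012]
    - [-0.0018,-0.0247,-0.0012]
    - [-0.0018,-0.0247,-0.0012]
    - [-0.0018,-0.0247,-0.0012]
    - [-0.0018,-0.0247,-0.0012]
    - [-0.0018,-0.0247,-0.0012]
    - [-0.0018,-0.0247,-0.0012]
    - [-0.0018,-0.0247,-0.0012]
    - [-0.0018,-0.0247,-0.0012]
    - [-0.0018,-0.0247,-0.0012]
    - [-0.0018,-0.0247,-0.0012]
    - [-0.0018,-0.0247,-0.0012]
    - [-0.0018,-0.0247,-0.0012]
    - [-0.0018,-0.0247,-0.0012]
    - [-0.0009,-0.0124,-0.0006]
    - [0,0,0]
  gripper: [0.02,0.02,0.02,0.02,0.02,0.02,0.02,0.02,0.02,0.02,0.02,0.02,0.02,0.02,0.02,0.02,0.02,0.02,0.02]

```text
time: 9.8
tool_pos: [0.5251, -0.2095, 0.2251]
tcp_rot: [0.462, 2.405, -0.168]
wrist_force: [0.9, 0.5, -2.9]
width: 0.359
grip_force: 60.0
```

```bash
python3 - <<'E'
from h import *
s=read_state();R,p=pose(s);print(s["time"],s["q"],p,R.round(3),s["wrist_force"],s["width"]*85.4)
ko=np.array([.0016,0,-.0207]);b=np.arctan2(-.238,.604);F=frame(b,.7)
rows(F,np.array([.604,-.238,.2])-F@ko,s,.02)
S=vision.read_camera("scene");W=vision.read_camera("wrist");np.save("w4.npy",W);T=vision.read_camera("top");np.save("t4.npy",T)
cs=cam("scene");u,v=map(int,proj(cs,p));print(u,v)
a=cv2.resize(S[v-90:v+110,u-90:u+90],None,fx=2,fy=2,interpolation=2);b=cv2.resize(W,None,fx=.75,fy=.75)
o=np.zeros((420,790,3),np.uint8);o[:400,:360]=a;o[:315,365:785]=b;cv2.imwrite("pics/carry.png",o[...,::-1])
E
```

```text
9.8 [-0.45349134 -0.34013632  2.35302466  0.11540314  0.43234515 -1.73203115] [ 0.52506563 -0.20953889  0.22509012] [[-0.71   0.37   0.599]
 [ 0.284  0.929 -0.238]
 [-0.644  0.001 -0.765]] [ 0.90049928  0.46228528 -2.9417051 ] 30.662658996175026
rows 6 turn [-0.0003  0.     -0.0006] shift [-0.0083  0.0004  0.0157]
  via [ 0.54  -0.215  0.218]
  via [ 0.556 -0.221  0.212]
  via [ 0.571 -0.226  0.205]
  via [ 0.587 -0.232  0.198]
  via [ 0.602 -0.238  0.192]
  via [ 0.618 -0.243  0.185]
216 184
```

View pics/carry.png

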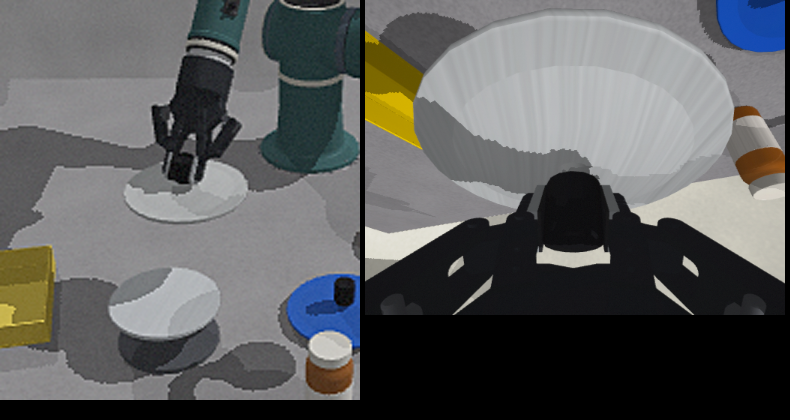

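The lid hangs level in the jaws at crop (186,190), and the stand plate is clear below at (164,302). I check the held lid's centre against the prediction, then move over the stand.

```bash
python3 - <<'E'
from h import *
s=read_state();R,p=pose(s);ko=np.array([.0016,0,-.0207]);k=p+R@ko
cs,ct=cam("scene"),cam("top")
print("knob",k,"lid px pred",proj(cs,k-[0,0,.034]),"seen",(218.8,189),plane(cs,(218.8,189),k[2]-.034))
T=np.load("t4.npy");g=cv2.cvtColor(T,cv2.COLOR_RGB2HSV);m=((g[...,1]<45)&(g[...,2]>135)).astype(np.uint8)
m[:160]=0;m[230:]=0;m[:,:310]=0;m[:,385:]=0
c=max(cv2.findContours(m,0,1)[0],key=cv2.contourArea);e=cv2.fitEllipse(cv2.convexHull(c));print("stand top view",e,[plane(ct,e[0],z).round(4) for z in(.065,.075,.085)])
print("stand scene seen plate",[plane(cs,(126+164/2,94+301/2),z).round(4) for z in(.065,.075,.085)])
E
```

```text
knob [ 0.51176491 -0.20180502  0.23907848] lid px pred (np.float64(219.93618340815019), np.float64(188.58092759387736)) seen (218.8, 189) [ 0.51405162 -0.20487562  0.20507848]
stand top view ((342.70111083984375, 206.7258758544922), (56.991886138916016, 70.6500244140625), 21.898496627807617) [array([ 0.5647, -0.2263,  0.065 ]), array([ 0.5631, -0.2249,  0.075 ]), array([ 0.5614, -0.2235,  0.085 ])]
stand scene seen plate [array([ 0.5943, -0.2406,  0.065 ]), array([ 0.6067, -0.2382,  0.075 ]), array([ 0.6191, -0.2358,  0.085 ])]
```

>>> jog_arm:
  turn:
    - [0,0,0]
    - [0,0,0]
    - [0,0,0]
    - [0,0,0]
    - [0,0,0]
    - [0,0,0]
    - [0,0,0]
    - [0,0,0]
    - [0,0,0]
  delta_pos:
    - [-0.0042,0.0002,0.0078]
    - [-0.0083,0.0004,0.0157]
    - [-0.0083,0.0004,0.0157]
    - [-0.0083,0.0004,0.0157]
    - [-0.0083,0.0004,0.0157]
    - [-0.0083,0.0004,0.0157]
    - [-0.0042,0.0002,0.0078]
    - [0,0,0]
    - [0,0,0]
  gripper: [0.02,0.02,0.02,0.02,0.02,0.02,0.02,0.02,0.02]

```text
time: 10.7
tool_pos: [0.6183, -0.2406, 0.1838]
tcp_rot: [0.457, 2.408, -0.165]
wrist_force: [-0.4, 0.5, -3.4]
width: 0.364
grip_force: 59.9
```

```bash
python3 - <<'E'
from h import *
s=read_state();R,p=pose(s);ko=np.array([.0016,0,-.0207]);k=p+R@ko
print("knob",k,s["wrist_force"],s["torque"],"down in tool",R.T@[0,0,-1.])
print("shift to over stand, z .148:",R.T@(np.array([.6035,-.238,.148])-k))
E
```

```text
knob [ 0.60480563 -0.23527363  0.19867268] [-0.38889836  0.48179676 -3.40307248] [0.22067927 0.56425251 0.01759645] down in tool [ 0.64246074 -0.0011859   0.76631768]
shift to over stand, z .148: [ 0.03271946 -0.00307514  0.038689  ]
```

>>> jog_arm:
  turn:
    - [0,0,0]
    - [0,0,0]
    - [0,0,0]
    - [0,0,0]
    - [0,0,0]
    - [0,0,0]
    - [0,0,0]
    - [0,0,0]
    - [0,0,0]
    - [0,0,0]
  delta_pos:
    - [0.004,-0.0004,0.0048]
    - [0.004,-0.0004,0.0048]
    - [0.004,-0.0004,0.0048]
    - [0.004,-0.0004,0.0048]
    - [0.004,-0.0004,0.0048]
    - [0.004,-0.0004,0.0048]
    - [0.004,-0.0004,0.0048]
    - [0.004,-0.0003,0.0048]
    - [0,0,0]
    - [0,0,0]
  gripper: [0.02,0.02,0.02,0.02,0.02,0.02,0.02,0.02,0.02,0.02]

```text
time: 11.53
tool_pos: [0.6169, -0.2442, 0.1339]
tcp_rot: [0.458, 2.407, -0.165]
wrist_force: [-0.5, 0.5, -3.2]
width: 0.362
grip_force: 60.0
```

```bash
python3 - <<'E'
from h import *
s=read_state();R,p=pose(s);ko=np.array([.0016,0,-.0207]);k=p+R@ko
print("knob",k,s["wrist_force"],s["torque"],"shift",R.T@(np.array([.6035,-.238,k[2]])-k))
S=vision.read_camera("scene");T=vision.read_camera("top")
a=cv2.resize(S[150:310,130:300],None,fx=2.3,fy=2.3,interpolation=2);b=cv2.resize(T[120:280,260:430],None,fx=2.3,fy=2.3,interpolation=2)
cv2.imwrite("pics/over.png",np.hstack([a,b])[...,::-1])
cs,ct=cam("scene"),cam("top")
print("pred lid centre px",proj(cs,k-[0,0,.034]),proj(ct,k-[0,0,.034]))
E
```

```text
knob [ 0.60342438 -0.23885143  0.14873791] [-0.48548852  0.48121621 -3.15712664] [ 0.24976043  0.58599789 -0.03056069] shift [ 0.0001862   0.00081973 -0.00015501]
pred lid centre px (np.float64(206.52511873548434), np.float64(232.84585574828503)) (np.float64(348.1721102995672), np.float64(192.53769181763025))
```

View pics/over.png

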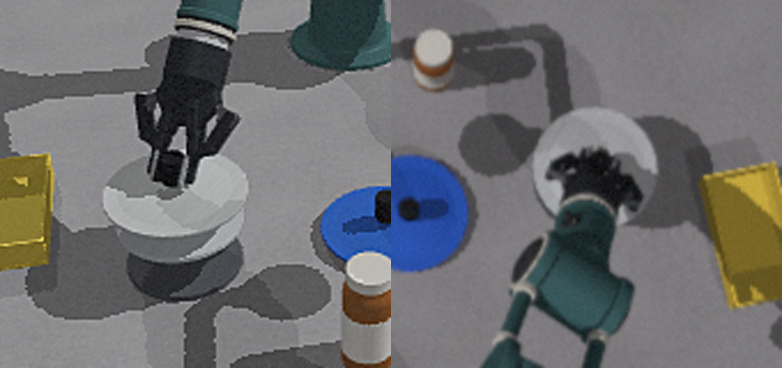

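The lid is level above the stand plate: scene crop lid at (176,195), plate edge at (178,235). The centres agree with the prediction to within about 1 mm. Now I lower slowly.

>>> jog_arm:
  turn:
    - [0,0,0]
    - [0,0,0]
    - [0,0,0]
    - [0,0,0]
    - [0,0,0]
    - [0,0,0]
    - [0,0,0]
    - [0,0,0]
  delta_pos:
    - [0.0013,0.0002,0.0015]
    - [0.0013,0.0002,0.0015]
    - [0.0013,0.0002,0.0015]
    - [0.0013,0.0002,0.0015]
    - [0.0013,0,0.0015]
    - [0.0013,0,0.0015]
    - [0.0013,0,0.0015]
    - [0,0,0]
  gripper: [0.02,0.02,0.02,0.02,0.02,0.02,0.02,0.02]

```text
time: 12.3
tool_pos: [0.6171, -0.2433, 0.1202]
tcp_rot: [0.458, 2.407, -0.165]
wrist_force: [0.3, -0.2, -2.4]
width: 0.364
grip_force: 60.0
```

>>> jog_arm:
  turn:
    - [0,0,0]
    - [0,0,0]
    - [0,0,0]
    - [0,0,0]
    - [0,0,0]
  delta_pos:
    - [0.0006,0,0.0008]
    - [0.0007,0,0.0007]
    - [0.0006,0,0.0008]
    - [0.0007,0,0.0007]
    - [0,0,0]
  gripper: [0.02,0.02,0.02,0.02,0.02]

```text
time: 12.72
tool_pos: [0.6173, -0.2434, 0.1167]
tcp_rot: [0.458, 2.406, -0.166]
wrist_force: [0.6, -0.8, -4.0]
width: 0.362
grip_force: 60.0
```

>>> jog_arm:
  turn:
    - [0,0,0]
    - [0,0,0]
    - [0,0,0]
    - [0,0,0]
    - [0,0,0]
  delta_pos:
    - [0.0006,0,0.0008]
    - [0.0007,0,0.0007]
    - [0.0006,0,0.0008]
    - [0.0007,0,0.0007]
    - [0,0,0]
  gripper: [0.02,0.02,0.02,0.02,0.02]

```text
time: 13.13
tool_pos: [0.6172, -0.2433, 0.1127]
tcp_rot: [0.458, 2.406, -0.165]
wrist_force: [-0.1, 0.1, -2.6]
width: 0.357
grip_force: 60.0
```

>>> jog_arm:
  turn:
    - [0,0,0]
    - [0,0,0]
    - [0,0,0]
    - [0,0,0]
  delta_pos:
    - [0.0006,0,0.0008]
    - [0.0007,0,0.0007]
    - [0,0,0]
    - [0,0,0]
  gripper: [0.02,0.02,0.02,0.02]

```text
time: 13.47
tool_pos: [0.6173, -0.2434, 0.1109]
tcp_rot: [0.458, 2.406, -0.166]
wrist_force: [0.5, 0.5, -3.0]
width: 0.365
grip_force: 60.0
```

>>> jog_arm:
  turn:
    - [0,0,0]
    - [0,0,0]
    - [0,0,0]
    - [0,0,0]
  delta_pos:
    - [0.0006,0,0.0008]
    - [0.0007,0,0.0007]
    - [0,0,0]
    - [0,0,0]
  gripper: [0.02,0.02,0.02,0.02]

```text
time: 13.8
tool_pos: [0.6174, -0.2434, 0.1092]
tcp_rot: [0.458, 2.406, -0.166]
wrist_force: [-0.2, -1.3, -3.0]
width: 0.358
grip_force: 60.0
```

>>> jog_arm:
  turn:
    - [0,0,0]
    - [0,0,0]
    - [0,0,0]
    - [0,0,0]
  delta_pos:
    - [0.0006,0,0.0008]
    - [0.0007,0,0.0007]
    - [0,0,0]
    - [0,0,0]
  gripper: [0.02,0.02,0.02,0.02]

```text
time: 14.13
tool_pos: [0.6177, -0.2436, 0.1078]
tcp_rot: [0.458, 2.405, -0.166]
wrist_force: [-1.8, 0.8, 1.3]
width: 0.357
grip_force: 60.5
```

>>> jog_arm:
  turn:
    - [0,0,0]
    - [0,0,0]
    - [0,0,0]
    - [0,0,0]
  delta_pos:
    - [0.0006,0,0.0008]
    - [0.0007,0,0.0007]
    - [0,0,0]
    - [0,0,0]
  gripper: [0.02,0.02,0.02,0.02]

```text
time: 14.47
tool_pos: [0.6179, -0.2437, 0.1063]
tcp_rot: [0.457, 2.404, -0.166]
wrist_force: [-4.6, 3.1, 6.2]
width: 0.361
grip_force: 60.7
```

Contact was felt: wrist z went from -3 to +6 N. I ease up 1 mm so the stand doesn't spring back, then check.

>>> jog_arm:
  turn:
    - [0,0,0]
    - [0,0,0]
    - [0,0,0]
    - [0,0,0]
  delta_pos:
    - [-0.0004,0,-0.0004]
    - [-0.0004,0,-0.0004]
    - [0,0,0]
    - [0,0,0]
  gripper: [0.02,0.02,0.02,0.02]

```text
time: 14.8
tool_pos: [0.6179, -0.2437, 0.107]
tcp_rot: [0.458, 2.404, -0.166]
wrist_force: [-2.0, 1.7, 3.5]
width: 0.363
grip_force: 60.8
```

```bash
python3 - <<'E'
from h import *
s=read_state();R,p=pose(s);ko=np.array([.0016,0,-.0207]);k=p+R@ko
print("knob",k,s["wrist_force"],s["torque"],s["time"])
E
```

```text
knob [ 0.60431927 -0.23833056  0.12176936] [-1.97620784  1.6603977   3.54366996] [0.05319261 0.22203206 0.08170865] 14.8
```

>>> jog_arm:
  turn:
    - [0,0,0]
    - [0,0,0]
    - [0,0,0]
    - [0,0,0]
    - [0,0,0]
    - [0,0,0]
    - [0,0,0]
    - [0,0,0]
    - [0,0,0]
    - [0,0,0]
  delta_pos:
    - [0,0,0]
    - [0,0,0]
    - [0,0,0]
    - [0,0,0]
    - [0,0,0]
    - [0,0,0]
    - [0,0,0]
    - [0,0,0]
    - [0,0,0]
    - [0,0,0]
  gripper: [0.034,0.037,0.042,0.05,0.06,0.07,0.08,0.085,0.085,0.085]
  grip_force: 20

```text
time: 15.63
tool_pos: [0.6174, -0.2434, 0.1063]
tcp_rot: [0.458, 2.406, -0.166]
wrist_force: [-0.8, 0.1, -0.2]
width: 0.997
grip_force: 0.0
```

```bash
python3 - <<'E'
from h import *
s=read_state();print(s["time"],s["tool_pos"],s["wrist_force"],s["width"])
E
```

```text
15.6333 [ 0.61739489 -0.24342522  0.10629216] [-0.82270027  0.09619183 -0.24876643] 0.9973216227215298
```

Free. I back out along the tool axis, slowly at first, then check.

>>> jog_arm:
  turn:
    - [0,0,0]
    - [0,0,0]
    - [0,0,0]
    - [0,0,0]
    - [0,0,0]
    - [0,0,0]
    - [0,0,0]
    - [0,0,0]
    - [0,0,0]
    - [0,0,0]
    - [0,0,0]
    - [0,0,0]
  delta_pos:
    - [0,0,-0.005]
    - [0,0,-0.01]
    - [0,0,-0.015]
    - [0,0,-0.02]
    - [0,0,-0.02]
    - [0,0,-0.02]
    - [0,0,-0.02]
    - [0,0,-0.02]
    - [0,0,-0.02]
    - [0,0,-0.01]
    - [0,0,0]
    - [0,0,0]
  gripper: [0.085,0.085,0.085,0.085,0.085,0.085,0.085,0.085,0.085,0.085,0.085,0.085]

```text
time: 16.63
tool_pos: [0.5216, -0.2059, 0.2298]
tcp_rot: [0.458, 2.404, -0.167]
wrist_force: [0.4, -0.2, -0.2]
width: 0.995
grip_force: 0.0
```

```bash
python3 - <<'E'
from h import *
s=read_state();print(s["time"],s["tool_pos"],s["wrist_force"])
S=vision.read_camera("scene");T=vision.read_camera("top");C=cam("scene")
for n,im in(("scene",S),("top",T)):
    c=cam(n);u,v=proj(c,[.6035,-.238,.123]);u,v=int(u),int(v)
    m=(im.max(2)<45).astype(np.uint8);M=np.zeros_like(m);M[v-14:v+15,u-14:u+15]=m[v-14:v+15,u-14:u+15]
    nn,l,st,ce=cv2.connectedComponentsWithStats(M)
    for i in range(1,nn):
        if st[i,4]>15:print(n,st[i],plane(c,ce[i],.123))
a=cv2.resize(S[140:340,80:480],None,fx=1.95,fy=1.95,interpolation=2);b=cv2.resize(T[120:280,100:500],None,fx=1.0,fy=1.0)
o=np.zeros((560,780,3),np.uint8);o[:390]=a;o[395:555,:400]=b;cv2.imwrite("pics/end.png",o[...,::-1])
E
```

```text
16.6333 [ 0.52156171 -0.2058812   0.22981728] [ 0.36922453 -0.23313926 -0.24405598]
scene [201 223  11  16 144] [ 0.60276226 -0.24047247  0.123     ]
top [345 188   9   9  66] [ 0.60393279 -0.23950531  0.123     ]
```

View pics/end.png

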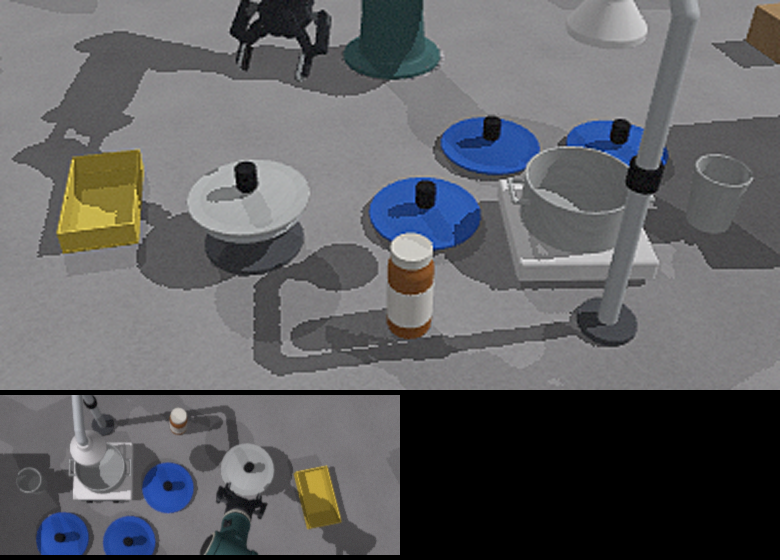

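The picture shows the lid level and knob up on the stand at (248,200), centred to within about 2 mm. The pot is open, the bystanders haven't moved and the gripper is clear.

```bash
python3 -c "
from workcell import ticket
print(ticket.finish_job())"
```

```text
the job is handed in; nothing more can be done
None
```

The steel lid is on the round stand, level and knob up, within about 2 mm of its middle; I let go only once the stand had taken it, and handed the job in at about 17 s with the flask, beaker and dish in place and the hood not bumped.

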